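# Shut the centrifuge lid and press its green start key

## Robot

A 7-joint arm with a two-finger parallel gripper is mounted at the origin on the work surface. World frame = base frame: x ahead of the robot, y to its left, z up, the work surface at z = 0. Lengths are in m, angles in rad, forces in N, time in s.
With the tool pointing down it reaches from about 0.4 to 0.875 m from the base axis. Payload 6.5 kg.
Tool frame: the origin (TCP) lies midway between the tips of the shut fingers; the grasp point (between the pads) lies 19 mm behind it; z points along the fingers, y is the direction in which the jaws open and shut (so a half turn about z gives the same grasp; the last joint's range is limited). The gripper opens to 85 mm and grips with 20 to 120 N. Pads are 22 mm wide; open, the fingers measure 114 mm over their backs; the gripper's body (76 mm by 85 mm) begins 54 mm behind the grasp point. The pads swing forward as they close: fully open they stand 13 mm farther back than shut.
Start: joints at [1.122, 0.536, -0.004, 1.538, 0.003, 1.067, -0.071], TCP at [0.243, -0.603, 0.231] pointing down, gripper open.
Joint ranges: [-2.7, 2.7], [-0.37, 2.16], [-1.27, 1.26], [0.24, 2.4], [-1.31, 4.45], [0.19, 1.91], [-2.76, 2.76]. Speed limits (rad/s): [2.39, 2.39, 3.14, 3.14, 3.14, 3.14, 3.14].

## Interface

Orientations are given as a unit quaternion [x, y, z, w].
In Python, from workcell import r gives the robot as it stands.
- The arm moves only by the tool move_arm, never from a script. Its argument "increments" is text: rows parted by semicolons, each of 7 numbers parted by spaces: the shift along the tool's x, y, z in mm, then the turn, a rotation vector about the tool's x, y, z in units of 6 degrees (1.0 is 6 degrees), then the opening, from 0 (shut) to 1 (fully open). In form: x y z wx wy wz gripper; .... A call has exactly 5 rows; each row shifts and turns the commanded pose from where the row before left it, along the tool's axes as they then stand; what a row does not reach is not made up. A row lasts 1/8 s, in which the tool goes at most 62.5 mm and 10.7 degrees, less where a joint would pass 70% of its speed; a pose out of reach is approached as far as the arm can. A call is refused whole if a number of a shift passes 62.5 or a number of a turn 1, either way. A call with a gripper value outside its range is refused whole. The fingers move at their own pace and stop on an object; "grip_force" is the grip in N (left out, the last holds). Time passes only in rows, so rows that do not move let the fingers close, or fill a call up. It gives the time, the measured TCP pose, the force and the opening at its end, in the units of the state.
- r.state(): the state, without advancing time (a new reading comes with each control period).
- r.capture(name): name is "side" or "top" or "wrist"; returns (picture, depth): 384x512x3 uint8, red, green, blue; 384x512 float32, m along the optical axis (not along the pixel's ray), 0 where there is no reading.
- r.camera_params(name): a dict with "fx", "fy", "cx", "cy" (pixels), "extrinsics" (4x4, takes a point from camera to world coordinates). Camera axes: x right, y down, z forward; pixel columns grow to the right and rows downward; lengths in m; the calibration is good to about 2 mm. A picture is of the moment at which its call begins: read the wrist's pose just before it. camera_params takes no time and is no camera call; for the wrist camera it gives the pose at the moment of the call.
- r.hand_in(): hands the job in, once; it reports no verdict.
The state is a dict: "time_s": time; "joint_pos": joint angles; "dq": joint speeds; "joint_torque": joint torques, N m; "position": TCP position; "tcp_rot": TCP orientation; "force": force on the tool from outside, world axes, zero at the start; "torque": the same for the moment, N m; "opening": opening from 0.0 (shut) to 1.0 (fully open).
Only numpy, scipy, OpenCV 4.12 (cv2) and the standard library are available. Lean on these libraries where they do the work, as an engineer would, in place of code of your own. Each camera call takes 0.05 s, during which the arm holds its last target.

## Task

Start the loaded centrifuge: push its half-open lid down fully shut without slamming it, then press its green key gently, about half-way down or more, and let it spring back up. Use only the fingertips, do not lift anything or open the lid further, and leave the other three keys and the glassware and jars around it alone.

Things in the scene. Friction and masses are not known exactly. Their poses are not given: they have to be found in the camera images.
- centrifuge: small white bench centrifuge, fixed to the bench, 290 mm deep (its x) by 280 mm wide (its y). Origin: centre of its underside, on the bench. Its own -x side is the front, roughly towards the robot; z up; it may be yawed. A grey console along the front (own x -145 to -79 mm, top 110 mm above the bench) carries a row of four keys; behind it the rotor chamber, whose rim is 125 mm high, with the hinged lid.
- lid (a joint): the grey lid, 195 mm from hinge to free edge, 250 mm wide, 22 mm thick; angle in rad about a level hinge at the back (along the machine's y): 0 = fully shut (top face level, 149 mm above the bench), growing as it opens, stop at 1.2. It starts part-way open, 0.55 to 0.9. A stiff hinge holds it at any angle; about 1 to 4 N down near the free edge moves it.
- lid_edge (a point): middle of the lid's free edge, on its outer (upper) face, marked by a blue stripe 14 mm wide along the edge; moves with the lid. Its x axis points from the free edge to the hinge, z out of the outer face.
- lid_hinge (a point): middle of the lid's hinge line, 127 mm above the bench, 125 mm behind the centrifuge's origin (own +x). The lid's outer face lies 22 mm from the hinge line, outward.
- key_green_base: grey ring round the green key, 40 mm across, 12 mm high, fixed on the console; origin: centre of its underside, 110 mm above the bench. The round green key in it is 24 mm across, its top 21 mm above this origin. The four keys stand in a row 50 mm apart, 112 mm ahead of the machine's origin, in any order.
- key_green (a joint): press depth of the green key in m: 0 = up, 0.009 = fully down (flush with its ring, a hard stop); it works once it is 0.004 down. A spring (2.4 N to start, about 5 N at 0.004, 8 N fully down) lifts it again.
- key_red_base: grey ring round the red key, 40 mm across, 12 mm high, fixed on the console; origin: centre of its underside, 110 mm above the bench. The round red key in it is 24 mm across, its top 21 mm above this origin. The four keys stand in a row 50 mm apart, 112 mm ahead of the machine's origin, in any order.
- key_red (a joint): press depth of the red key in m: 0 = up, 0.009 = fully down (flush with its ring, a hard stop); it works once it is 0.004 down. A spring (2.4 N to start, about 5 N at 0.004, 8 N fully down) lifts it again.
- key_yellow_base: grey ring round the yellow key, 40 mm across, 12 mm high, fixed on the console; origin: centre of its underside, 110 mm above the bench. The round yellow key in it is 24 mm across, its top 21 mm above this origin. The four keys stand in a row 50 mm apart, 112 mm ahead of the machine's origin, in any order.
- key_yellow (a joint): press depth of the yellow key in m: 0 = up, 0.009 = fully down (flush with its ring, a hard stop); it works once it is 0.004 down. A spring (2.4 N to start, about 5 N at 0.004, 8 N fully down) lifts it again.
- key_blue_base: grey ring round the blue key, 40 mm across, 12 mm high, fixed on the console; origin: centre of its underside, 110 mm above the bench. The round blue key in it is 24 mm across, its top 21 mm above this origin. The four keys stand in a row 50 mm apart, 112 mm ahead of the machine's origin, in any order.
- key_blue (a joint): press depth of the blue key in m: 0 = up, 0.009 = fully down (flush with its ring, a hard stop); it works once it is 0.004 down. A spring (2.4 N to start, about 5 N at 0.004, 8 N fully down) lifts it again.
- amber_bottle: amber glass bottle with a black cap, 60 mm across, 140 mm tall; loose, upright on the bench; origin: centre of its underside.
- white_jar: white plastic jar with a red cap, 70 mm across, 90 mm tall; loose, upright on the bench; origin: centre of its underside.
- beaker: empty clear beaker, 70 mm across, 85 mm tall; loose, upright on the bench; origin: centre of its underside.
- vial: small glass vial with a blue cap, 28 mm across, 55 mm tall; loose, upright on the bench; origin: centre of its underside.
- mortar: white ceramic mortar bowl, 80 mm across, 50 mm tall; loose, upright on the bench; origin: centre of its underside.

How it is judged:
By the outcome, as a careful person would: the job done as asked, in the order asked, and still so for the second after the job is handed in, with the robot touching nothing.
It also fails if it takes over 35 s, if anything falls off the work surface, if the arm or the gripper's body presses on something with over 40 N, if the wrist force passes 120 N, or if a joint passes its speed limit or range.

## Working session

There is one attempt and no reset: what is moved stays moved. The work goes in short steps, Python scripts to look and compute and a tool call to move; the robot and the scene stay as the last step left them, time stands still between calls to the robot, and variables do not carry over. Pictures are saved under pics/ and viewed, and the job is handed in when it is done.

Besides the shell and the picture viewer there is one more tool, called after "Call:" as name(argument=value, ...), one argument or row to a line, values as JSON. move_arm: Moves the arm, as the interface text tells. Its arguments: {"type":"object","properties":{"increments":{"type":"string"},"grip_force":{"type":"number"}},"required":["increments"]}

```bash
mkdir -p pics; python3 - <<'E'
from workcell import r
import cv2,numpy as np
print(r.state())
for n in ("side","top"):
    p,d=r.capture(n); cv2.imwrite(f"pics/{n}0.png",p[:,:,::-1]); np.save(f"pics/{n}0.npy",d)
    c=r.camera_params(n); print(n,c)
E
```

```text
{'time_s': 0.0, 'joint_pos': array([ 1.12180731,  0.53719012, -0.00443348,  1.5388678 ,  0.00262242,
        1.06732571, -0.07122247]), 'dq': array([-0.00105715, -0.00170301, -0.00155217,  0.00052953,  0.00114482,
       -0.00113008,  0.00049777]), 'joint_torque': array([-1.66465776e-03, -5.83405530e+01,  1.04788430e+00, -2.59091967e+01,
        1.23072174e-02,  9.63150262e-03,  4.34732954e-05]), 'position': array([ 0.24251455, -0.60237308,  0.23039972]), 'tcp_rot': array([ 9.81734209e-01,  1.90255477e-01, -2.44323646e-04, -8.58623715e-04]), 'force': array([ 0.02474375,  0.20173925, -0.70716073]), 'torque': array([ 0.00462848, -0.02258262, -0.0219092 ]), 'opening': 0.9928054215115353}
side {'fx': 399.5268338838248, 'fy': 399.5268338838248, 'cx': 246.17987260852422, 'cy': 194.32836002218252, 'extrinsics': array([[-0.85996753, -0.32520924,  0.39331259,  0.0851722 ],
       [-0.51013779,  0.52561327, -0.68080109,  0.73973897],
       [ 0.01467248, -0.78611045, -0.61791187,  0.81516066],
       [ 0.        ,  0.        ,  0.        ,  1.        ]])}
top {'fx': 396.634424920407, 'fy': 396.634424920407, 'cx': 254.583767256693, 'cy': 190.7112652847812, 'extrinsics': array([[ 2.86081201e-02, -9.90691497e-01,  1.33086188e-01,
         4.18379386e-01],
       [-9.99581060e-01, -2.89380066e-02, -5.44774809e-04,
         2.21559260e-04],
       [ 4.39095275e-03, -1.33014848e-01, -9.91104318e-01,
         1.09869498e+00],
       [ 0.00000000e+00,  0.00000000e+00,  0.00000000e+00,
         1.00000000e+00]])}
```

View pics/side0.png

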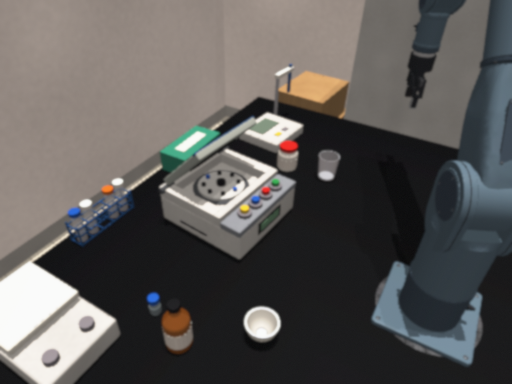

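View pics/top0.png

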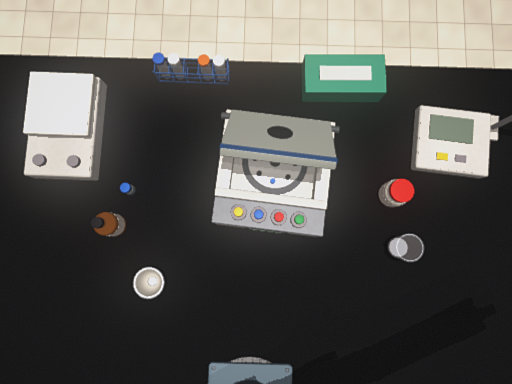

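The side view shows the half-open lid with its keys at the front. In the top view the keys run yellow (238,212), blue (258,215), red (279,217), green (299,219), and the blue lid stripe runs from about (221,148) to (335,162). I'll take enlarged crops and positions next.

```bash
cat > h.py <<'E'
import numpy as np,cv2
def pw(c,u,v,d):
    p=np.array([(u-c['cx'])/c['fx']*d,(v-c['cy'])/c['fy']*d,d,1]); return (c['extrinsics']@p)[:3]
def ray_z(c,u,v,z):
    o=c['extrinsics'][:3,3]; w=pw(c,u,v,1.)-o; return o+w*(z-o[2])/w[2]
E
python3 - <<'E'
from h import *
from workcell import r
p=cv2.imread("pics/top0.png"); d=np.load("pics/top0.npy"); c=r.camera_params("top")
cv2.imwrite("pics/topc.png",cv2.resize(p[100:245,205:350],None,fx=4,fy=4,interpolation=cv2.INTER_CUBIC))
K={}
for n,u,v in(("y",238,212),("b",258,215),("r",279,217),("g",299,219)):
    # refine centroid by saturation
    h=cv2.cvtColor(p,cv2.COLOR_BGR2HSV); m=np.zeros(h.shape[:2]);m[v-8:v+9,u-8:u+9]=(h[v-8:v+9,u-8:u+9,1]>110)
    vv,uu=np.nonzero(m); u2,v2=uu.mean(),vv.mean()
    print(n,u2,v2,len(uu),pw(c,u2,v2,d[int(v2+.5),int(u2+.5)]).round(4),ray_z(c,u2,v2,.131).round(4))
for u,v in((224,148),(250,151),(278,155),(305,158),(333,162),(230,120),(280,115),(330,130),(226,113),(334,125)):
    print(u,v,pw(c,u,v,d[v,u]).round(4))
E
```

```text
y 237.8732394366197 211.35211267605635 71 [0.4958 0.0388 0.1368] [0.4962 0.0391 0.131 ]
b 258.1515151515151 213.93939393939394 66 [ 0.491  -0.0106  0.1352] [ 0.4914 -0.0107  0.131 ]
r 278.5833333333333 216.54166666666666 72 [ 0.4859 -0.0602  0.1384] [ 0.4864 -0.0607  0.131 ]
g 298.91803278688525 219.0983606557377 61 [ 0.4813 -0.1098  0.1362] [ 0.4816 -0.1104  0.131 ]
224 148 [0.6169 0.0668 0.2821]
250 151 [0.6127 0.0119 0.2793]
278 155 [ 0.6054 -0.0473  0.2811]
305 158 [ 0.6007 -0.1043  0.2808]
333 162 [ 0.5943 -0.1636  0.2792]
230 120 [0.7074 0.0627 0.1905]
280 115 [ 0.7386 -0.0581  0.1447]
330 130 [ 0.6923 -0.1756  0.183 ]
226 113 [0.7457 0.0779 0.1267]
334 125 [ 0.723  -0.1967  0.1252]
```

View pics/topc.png

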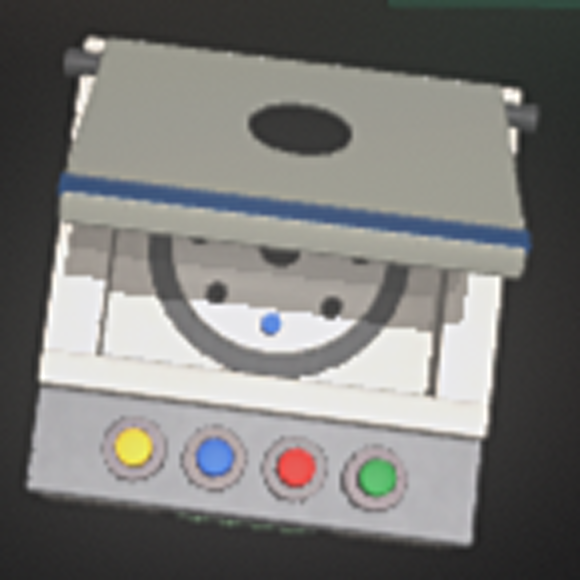

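Key spacing (50 mm) and heights check out: yaw is about -0.097, the lid is at about 0.8 rad, and the hinge is at about (0.725,-0.059,0.127). I'll rise first, aligning the tool's x with the machine's and shutting the fingers.

Call:
move_arm(
  increments="0 0 -22 0 0 0.92 0; 0 0 -22 0 0 0.92 0; 0 0 -22 0 0 0.92 0; 0 0 -22 0 0 0.92 0; 0 0 -22 0 0 0.9 0",
  grip_force=40,
)

```text
time_s: 0.72
position: [0.2427, -0.6026, 0.3415]
tcp_rot: [0.999, -0.05, -0.0, -0.0]
force: [-0.7, -0.3, -0.8]
opening: -0.003
```

```bash
cat >> h.py <<'E'
from scipy.spatial.transform import Rotation as R
X=np.array([.9953,-.097,0]);Y=np.array([.097,.9953,0]);O=np.array([.6003,-.0466,0])
H=O+.125*X+[0,0,.127]
def lid(th,s=.185,off=0): return H+X*(-s*np.cos(th)+(.022+off)*np.sin(th))+np.array([0,0,s*np.sin(th)+(.022+off)*np.cos(th)])
def tod(st,goal):
    M=R.from_quat(st['tcp_rot']).as_matrix(); return (M.T@(goal-st['position'])*1000).round(1)
E
python3 - <<'E'
from h import *
from workcell import r
s=r.state(); M=R.from_quat(s['tcp_rot']).as_matrix()
print(s['time_s'],s['position'],s['opening'],s['force']); print(M.round(3))
print("yaw target tool x",X, "turn left", R.from_matrix(M.T@np.c_[X,-Y,[0,0,-1]]).as_rotvec()/np.radians(6))
for th in(.8,.75,.85): print(th,lid(th),lid(th,.188))
print(tod(s,lid(.8)+[0,0,.045]))
E
```

```text
0.725 [ 0.24271909 -0.6025928   0.34147725] -0.0034703716140392533 [-0.73983688 -0.32330501 -0.84396852]
[[ 0.995 -0.1   -0.   ]
 [-0.1   -0.995  0.001]
 [-0.001 -0.001 -1.   ]]
yaw target tool x [ 0.9953 -0.097   0.    ] turn left [-0.00877167  0.00508308 -0.02514894]
0.8 [ 0.6121352  -0.04775344  0.27503842] [ 0.61005491 -0.04755069  0.27719049]
0.75 [ 0.60491183 -0.04704946  0.26920033] [ 0.60272708 -0.04683654  0.27124524]
0.85 [ 0.61963996 -0.04848483  0.2805065 ] [ 0.61766932 -0.04829278  0.28276035]
[ 312.3 -588.9   21.8]
```

Call:
move_arm(
  increments="24 -45 0 0 0 0 0; 24 -45 0 0 0 0 0; 24 -45 0 0 0 0 0; 24 -45 0 0 0 0 0; 24 -45 0 0 0 0 0",
)

```text
time_s: 1.35
position: [0.3845, -0.3889, 0.341]
tcp_rot: [0.999, -0.048, -0.0, -0.0]
force: [0.8, -1.1, 0.3]
opening: -0.001
```

Call:
move_arm(
  increments="24 -45 0 0 0 0 0; 24 -45 0 0 0 0 0; 24 -45 0 0 0 0 0; 24 -45 0 0 0 0 0; 24 -45 0 0 0 0 0",
)

```text
time_s: 1.98
position: [0.5256, -0.1768, 0.341]
tcp_rot: [0.999, -0.048, -0.0, 0.0]
force: [0.2, 0.2, -0.3]
opening: 0.001
```

```bash
python3 - <<'E'
from h import *
from workcell import r
s=r.state();print(s['time_s'],s['position'],s['force'])
for g in (lid(.8)+[0,0,.015],lid(.8)): print(tod(s,g))
E
```

```text
1.975 [ 0.52560709 -0.17680129  0.34099956] [ 0.17900918  0.17670778 -0.34300945]
[  73.7 -136.8   50.9]
[  73.7 -136.8   65.9]
```

```bash
python3 - <<'E'
from h import *
from workcell import r
s=r.state()
g=lambda th:lid(th,.180)+.011*X
print("above",tod(s,g(.8)+[0,0,.02]))
T=np.arange(.85,-.01,-.05)
p=[g(t) for t in T]
for a,b,t in zip(p,p[1:],T[1:]): print(round(t,2),b.round(4),((b-a)@X*1000).round(1),(-(b-a)[2]*1000).round(1))
E
```

```text
above [  88.1 -136.8   49.5]
0.8 [ 0.6266 -0.0492  0.2715] -7.4 5.3
0.75 [ 0.6195 -0.0485  0.2658] -7.1 5.7
0.7 [ 0.6127 -0.0478  0.2598] -6.8 6.0
0.65 [ 0.6063 -0.0472  0.2534] -6.5 6.3
0.6 [ 0.6002 -0.0466  0.2468] -6.2 6.7
0.55 [ 0.5944 -0.046   0.2398] -5.8 7.0
0.5 [ 0.5889 -0.0455  0.2326] -5.5 7.2
0.45 [ 0.5839 -0.045   0.2251] -5.1 7.5
0.4 [ 0.5792 -0.0445  0.2174] -4.7 7.7
0.35 [ 0.5749 -0.0441  0.2094] -4.3 8.0
0.3 [ 0.571  -0.0437  0.2012] -3.9 8.2
0.25 [ 0.5675 -0.0434  0.1928] -3.5 8.4
0.2 [ 0.5644 -0.0431  0.1843] -3.1 8.5
0.15 [ 0.5618 -0.0428  0.1757] -2.6 8.7
0.1 [ 0.5596 -0.0426  0.1669] -2.2 8.8
0.05 [ 0.5578 -0.0425  0.158 ] -1.8 8.9
-0.0 [ 0.5565 -0.0423  0.149 ] -1.3 9.0
```

Call:
move_arm(
  increments="27 -46 0 0 0 0 0; 27 -46 0 0 0 0 0; 26 -45 16 0 0 0 0; 7 0 16 0 0 0 0; 0 0 0 0 0 0 0",
)

```text
time_s: 2.6
position: [0.6239, -0.051, 0.3072]
tcp_rot: [0.999, -0.048, -0.002, 0.0]
force: [-1.1, 0.4, 0.2]
opening: -0.002
```

```bash
python3 - <<'E'
from h import *
from workcell import r
g=lambda th:lid(th,.180)+.011*X
s=r.state(); print(s['time_s'],s['position'],s['force'])
print(tod(s,g(.8)+[0,0,.02]),tod(s,g(.8)))
for n in("side","top"):
    p,d=r.capture(n); cv2.imwrite(f"pics/{n}1.png",p[:,:,::-1])
a=cv2.imread("pics/side1.png")[80:260,140:320];b=cv2.imread("pics/top1.png")[70:250,190:370]
cv2.imwrite("pics/c1.png",cv2.resize(np.hstack([a,b]),(800,400),interpolation=cv2.INTER_CUBIC))
E
```

```text
2.6 [ 0.62393569 -0.05099006  0.30721407] [-1.08329641  0.39641025  0.22050954]
[ 2.5 -2.1 15.8] [ 2.6 -2.1 35.8]
```

View pics/c1.png

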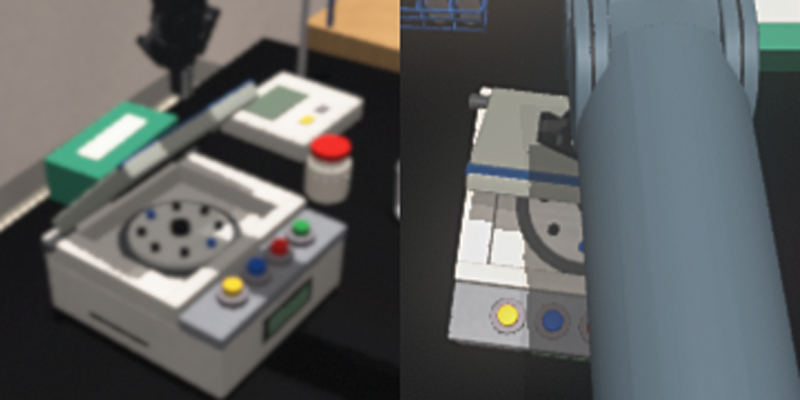

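The tips (side crop, about (180,85)) hang just above and behind the blue stripe. I'll descend to contact and watch the force.

Call:
move_arm(
  increments="0 -1 7 0 0 0 0; 0 -1 7 0 0 0 0; 0 0 7 0 0 0 0; 0 0 6 0 0 0 0; 0 0 5 0 0 0 0",
)

```text
time_s: 3.32
position: [0.6251, -0.0483, 0.2768]
tcp_rot: [0.999, -0.048, -0.0, 0.0]
force: [-0.1, -0.0, 0.9]
opening: 0.002
```

Call:
move_arm(
  increments="-5 0 5 0 0 0 0; -5 0 5 0 0 0 0; -5 0 5 0 0 0 0; -5 0 5 0 0 0 0; -5 0 5 0 0 0 0",
)

```text
time_s: 3.95
position: [0.5999, -0.0458, 0.252]
tcp_rot: [0.999, -0.048, 0.0, 0.0]
force: [0.5, -0.4, 1.7]
opening: 0.002
```

```bash
cat >> h.py <<'E'
def look(r,name):
    p,d=r.capture("side"); a=p[80:260,140:340,::-1]
    cv2.imwrite(name,cv2.resize(np.ascontiguousarray(a),(800,720)[:1]+(600,) if 0 else (660,594),interpolation=cv2.INTER_CUBIC))
E
python3 - <<'E'
from h import *
from workcell import r
print(r.state()['force'],r.state()['position']); look(r,"pics/s2.png")
E
```

```text
[ 0.47331711 -0.35067033  1.68499058] [ 0.59988917 -0.04582938  0.25201527]
```

View pics/s2.png

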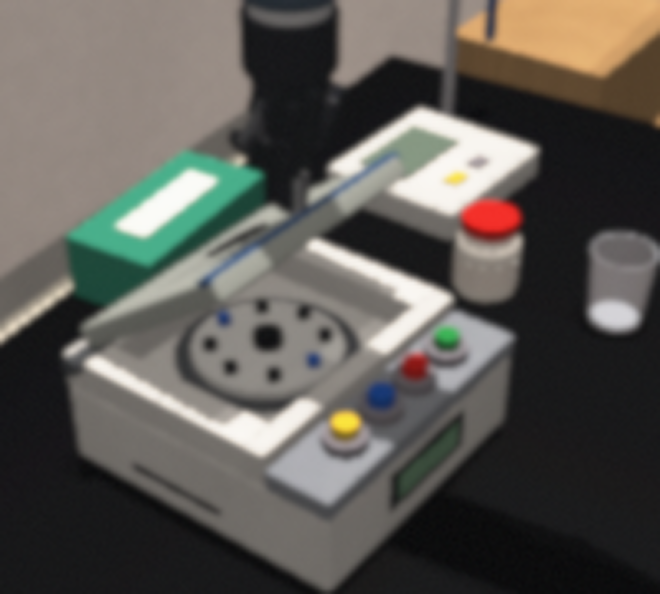

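The lid has come down with the tips, which bear at about (300,200) just behind the stripe. I'll continue along the arc.

Call:
move_arm(
  increments="-4 0 6 0 0 0 0; -4 0 6 0 0 0 0; -4 0 6 0 0 0 0; -3 0 6 0 0 0 0; -3 0 6 0 0 0 0",
)

```text
time_s: 4.62
position: [0.5821, -0.0442, 0.2218]
tcp_rot: [0.999, -0.048, -0.0, 0.0]
force: [-0.7, -0.1, 2.6]
opening: -0.0
```

Call:
move_arm(
  increments="-3 0 6 0 0 0 0; -3 0 6 0 0 0 0; -3 0 6 0 0 0 0; -3 0 6 0 0 0 0; -2 0 6 0 0 0 0",
)

```text
time_s: 5.25
position: [0.5681, -0.0428, 0.1918]
tcp_rot: [0.999, -0.048, -0.0, 0.0]
force: [-0.6, -0.5, 1.3]
opening: -0.004
```

```bash
python3 - <<'E'
from h import *
from workcell import r
print(r.state()['force'],r.state()['position']); look(r,"pics/s3.png")
E
```

```text
[-0.56998163 -0.4785726   1.2615838 ] [ 0.56814136 -0.04278683  0.19184024]
```

View pics/s3.png

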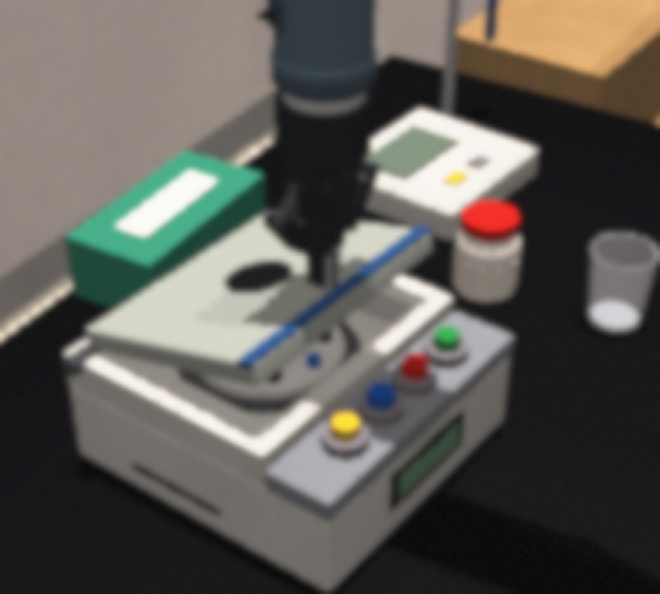

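The tip sits just behind the stripe at about (325,285), with the lid at about 0.25 rad. I'll continue more slowly.

Call:
move_arm(
  increments="-2 0 6 0 0 0 0; -2 0 6 0 0 0 0; -2 0 5 0 0 0 0; -1 0 5 0 0 0 0; -1 0 4 0 0 0 0",
)

```text
time_s: 5.92
position: [0.5605, -0.042, 0.166]
tcp_rot: [0.999, -0.048, 0.0, 0.0]
force: [0.6, 0.3, 0.6]
opening: -0.003
```

Call:
move_arm(
  increments="-1 0 3 0 0 0 0; -1 0 3 0 0 0 0; 0 0 2 0 0 0 0; 0 0 2 0 0 0 0; 0 0 2 0 0 0 0",
)

```text
time_s: 6.55
position: [0.558, -0.0418, 0.154]
tcp_rot: [0.999, -0.048, -0.001, 0.0]
force: [-0.2, -0.3, 1.0]
opening: 0.003
```

Call:
move_arm(
  increments="0 0 1 0 0 0 0; 0 0 1 0 0 0 0; 0 0 1 0 0 0 0; 0 0 1 0 0 0 0; 0 0 1 0 0 0 0",
)

```text
time_s: 7.18
position: [0.5585, -0.0418, 0.1492]
tcp_rot: [0.999, -0.048, -0.0, 0.0]
force: [-0.7, -0.5, 1.1]
opening: 0.003
```

Not yet against the stop (force about 1 N); continue in small steps.

Call:
move_arm(
  increments="0 0 0.5 0 0 0 0; 0 0 0.5 0 0 0 0; 0 0 0.5 0 0 0 0; 0 0 0.5 0 0 0 0; 0 0 0 0 0 0 0",
)

```text
time_s: 7.8
position: [0.5585, -0.0418, 0.149]
tcp_rot: [0.999, -0.048, 0.0, 0.0]
force: [-6.9, 0.1, 17.3]
opening: 0.0
```

The lid met its stop at z = 0.149, exactly as given. I'll lift off and check.

Call:
move_arm(
  increments="0 0 -1 0 0 0 0; 0 0 -3 0 0 0 0; 0 0 -8 0 0 0 0; 0 0 -12 0 0 0 0; 0 0 -16 0 0 0 0",
)

```text
time_s: 8.43
position: [0.5585, -0.0418, 0.1882]
tcp_rot: [0.999, -0.048, -0.0, -0.0]
force: [-0.3, -0.0, -0.0]
opening: 0.001
```

```bash
python3 - <<'E'
from h import *
from workcell import r
s=r.state();print(s['force'],s['position']); look(r,"pics/s4.png")
p,d=r.capture("side");c=r.camera_params("side")
h=cv2.cvtColor(p,cv2.COLOR_RGB2HSV)
for n,lo,hi in(("g",(50,100,50),(80,255,255)),("r",(0,140,60),(8,255,255)),("y",(22,120,80),(33,255,255)),("b",(105,140,60),(125,255,255))):
    m=cv2.inRange(h,lo,hi); m[:175]=0;m[:,:235]=0;m[225:]=0;m[:,290:]=0
    vv,uu=np.nonzero(m); print(n,len(uu),uu.mean(),vv.mean(),ray_z(c,uu.mean(),vv.mean(),.129).round(4))
G=np.array([.4816,-.1104,.131]);print(tod(s,G))
for u,v in((240,150),(225,165),(250,145),(215,175)): print(u,v,pw(c,u,v,d[v,u]).round(4))
E
```

```text
[-0.28253328 -0.02247126 -0.02570369] [ 0.55852549 -0.04181777  0.18824929]
g 32 274.875 181.78125 [ 0.4812 -0.1107  0.129 ]
r 40 265.35 190.875 [ 0.4841 -0.0582  0.129 ]
y 51 244.37254901960785 207.98039215686273 [0.496  0.0369 0.129 ]
b 92 249.7391304347826 189.7608695652174 [ 0.524  -0.0395  0.129 ]
[-69.9  75.7  57.2]
240 150 [ 0.5507 -0.0292  0.2569]
225 165 [ 0.6352 -0.0832  0.1483]
250 145 [ 0.5443 -0.0706  0.253 ]
215 175 [ 0.6296 -0.0222  0.1509]
```

View pics/s4.png

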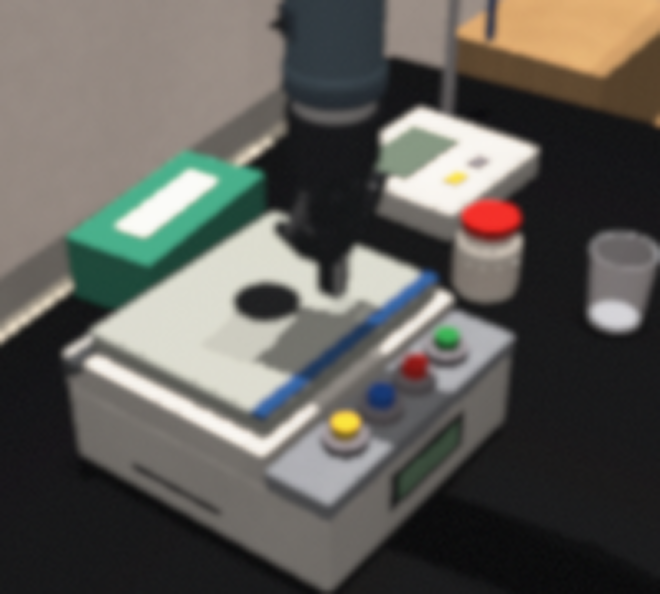

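The lid is flat, with its top at 0.148–0.151 m as required. The green key at crop pixel (447,338) agrees from both cameras: (0.4815,-0.1105). I'll move over it at a safe height.

Call:
move_arm(
  increments="-17 19 0 0 0 0 0; -18 19 0 0 0 0 0; -18 19 10 0 0 0 0; -17 19 15 0 0 0 0; 0 0 10 0 0 0 0",
)

```text
time_s: 9.15
position: [0.4799, -0.1122, 0.1517]
tcp_rot: [0.999, -0.05, -0.001, 0.0]
force: [0.2, -0.1, -0.0]
opening: 0.007
```

```bash
python3 - <<'E'
from h import *
from workcell import r
s=r.state();print(s['force'],s['position'],tod(s,np.array([.4815,-.1105,.131]))); look(r,"pics/s5.png")
E
```

```text
[ 0.18570603 -0.1493847  -0.03752645] [ 0.4799317  -0.11223464  0.15169229] [ 1.4 -1.9 20.7]
```

View pics/s5.png

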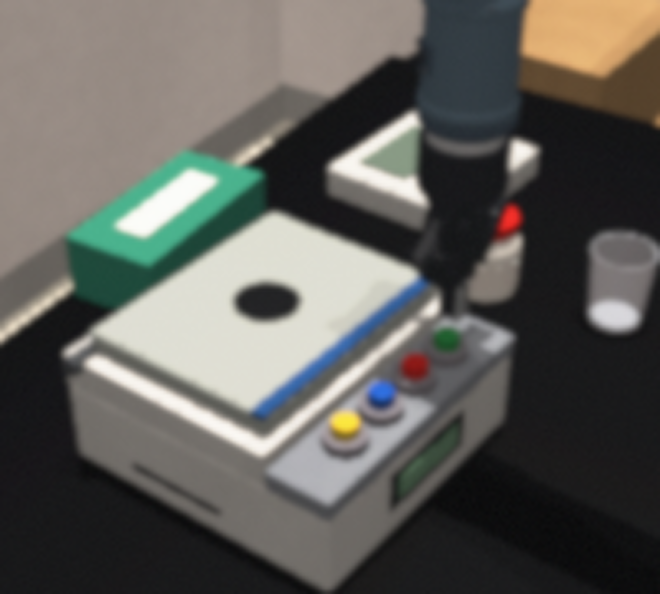

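The lid is shut and the tips stand directly above the green key (447,338). I'll lower gently.

Call:
move_arm(
  increments="1.5 -2 6 0 0 0 0; 0 0 5 0 0 0 0; 0 0 4 0 0 0 0; 0 0 3 0 0 0 0; 0 0 1 0 0 0 0",
)

```text
time_s: 9.82
position: [0.4834, -0.1086, 0.1334]
tcp_rot: [0.999, -0.048, 0.0, -0.0]
force: [-0.8, 0.3, 3.9]
opening: -0.0
```

Call:
move_arm(
  increments="0 0 1 0 0 0 0; 0 0 1 0 0 0 0; 0 0 1 0 0 0 0; 0 0 1 0 0 0 0; 0 0 0 0 0 0 0",
)

```text
time_s: 10.45
position: [0.4833, -0.1086, 0.1294]
tcp_rot: [0.999, -0.048, 0.0, -0.0]
force: [-0.9, 2.1, 5.1]
opening: 0.002
```

Call:
move_arm(
  increments="0 0 1 0 0 0 0; 0 0 0.7 0 0 0 0; 0 0 0.5 0 0 0 0; 0 0 0 0 0 0 0; 0 0 0 0 0 0 0",
)

```text
time_s: 11.08
position: [0.4834, -0.1086, 0.1274]
tcp_rot: [0.999, -0.048, 0.0, -0.0]
force: [-1.0, 1.8, 7.0]
opening: -0.002
```

```bash
python3 - <<'E'
from h import *
from workcell import r
f=[]
for i in range(3):
    f.append(r.state()['force']); p,d=r.capture("side")
f.append(r.state()['force']);print(np.array(f).round(2),r.state()['position'])
look(r,"pics/s6.png")
E
```

```text
[[-0.99  1.76  7.05]
 [-2.12  3.18  7.32]
 [-0.73  3.48  6.59]
 [-1.05  2.22  7.75]] [ 0.4833887  -0.10864256  0.12739749]
```

View pics/s6.png

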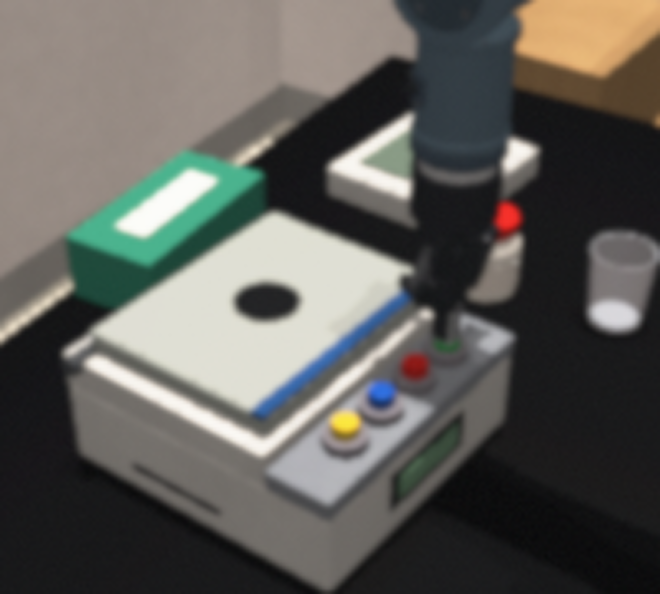

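Force is about 7 N, which suggests about 7 mm of press, but the height alone suggests about 3.6 mm. I'll press slightly further in small steps to be certain.

Call:
move_arm(
  increments="0 0 0.4 0 0 0 0; 0 0 0.4 0 0 0 0; 0 0 0 0 0 0 0; 0 0 0 0 0 0 0; 0 0 0 0 0 0 0",
)

```text
time_s: 11.9
position: [0.4834, -0.1086, 0.1266]
tcp_rot: [0.999, -0.048, 0.0, -0.0]
force: [-1.7, 2.5, 7.3]
opening: 0.003
```

```bash
python3 - <<'E'
from h import *
from workcell import r
f=[]
for i in range(4):
    f.append(r.state()['force']); p,d=r.capture("side")
f.append(r.state()['force']);print(np.array(f).round(2),np.mean(f,0),r.state()['position'])
E
```

```text
[[-1.67  2.5   7.31]
 [-2.02  2.51  7.6 ]
 [-1.05  1.8   7.01]
 [-1.19  2.68  7.77]
 [-1.35  3.24  7.68]] [-1.45513023  2.5449328   7.47278914] [ 0.48338125 -0.10860323  0.12662187]
```

Call:
move_arm(
  increments="0 0 0.3 0 0 0 0; 0 0 0.3 0 0 0 0; 0 0 0.2 0 0 0 0; 0 0 0 0 0 0 0; 0 0 0 0 0 0 0",
)

```text
time_s: 12.72
position: [0.4833, -0.1086, 0.126]
tcp_rot: [0.999, -0.048, 0.0, -0.0]
force: [-2.5, 2.4, 10.7]
opening: -0.0
```

The force rise shows the key has nearly reached its stop. I'll release straight up slowly, then retreat.

Call:
move_arm(
  increments="0 0 -1 0 0 0 0; 0 0 -2 0 0 0 0; 0 0 -3 0 0 0 0; 0 0 -5 0 0 0 0; 0 0 -10 0 0 0 0",
)

```text
time_s: 13.35
position: [0.4825, -0.1093, 0.1464]
tcp_rot: [0.999, -0.049, -0.001, 0.0]
force: [-0.2, -0.2, -0.6]
opening: -0.001
```

Call:
move_arm(
  increments="0 0 -20 0 0 0 0; 0 0 -25 0 0 0 0; 0 0 -25 0 0 0 0; 0 0 -20 0 0 0 0; 0 0 -10 0 0 0 0",
)

```text
time_s: 13.98
position: [0.4834, -0.1093, 0.2477]
tcp_rot: [0.999, -0.049, 0.001, 0.0]
force: [-0.7, 0.1, -1.1]
opening: 0.0
```

```bash
python3 - <<'E'
from h import *
from workcell import r
s=r.state();print(s['force'],s['position'],s['time_s']); look(r,"pics/s7.png")
E
```

```text
[-0.67512378  0.12489832 -1.05019664] [ 0.48341896 -0.10934025  0.2477163 ] 13.975
```

View pics/s7.png

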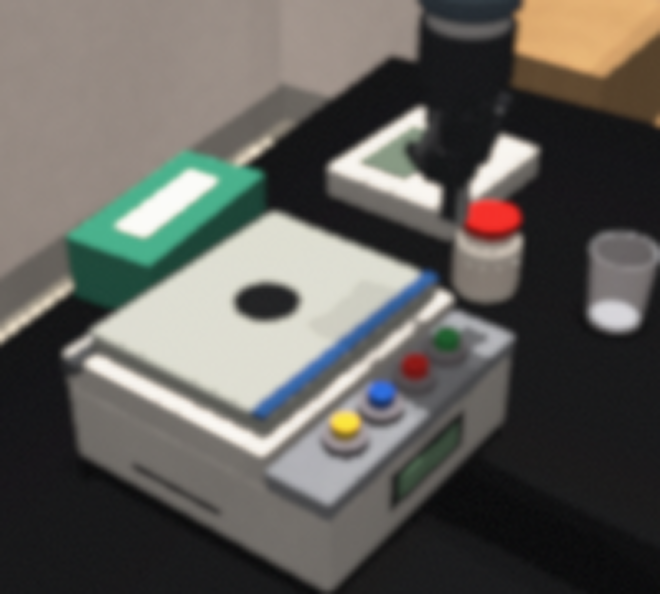

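The lid is shut and the green key is back up at (447,338). The other keys and the jar and beaker in view are unchanged, and the robot is clear.

```bash
python3 -c "
from workcell import r
print(r.hand_in())"
```

```text
the job is handed in; nothing more can be done
None
```

The centrifuge lid is fully shut, the green key was pressed and sprang back, and the job is handed in. It took about 14 s of the 35 s allowed.

- **Lid:** I pushed it down with the shut fingertips just behind the blue stripe, slowing to about 4–8 mm/s at the end. It met its stop with the tips at z = 0.149 m, as specified, with a brief 17 N push. The depth image then showed its top at 0.148–0.151 m.
- **Green key:** I pressed it to at least 4.4 mm, going by tip height. The force stood at about 7.5 N there, then rose to 10.7 N over the last 0.6 mm, so the key was probably near or at its stop. I then let it up slowly.
- **Check that disagreed:** tip height suggested 4–5 mm of press while the force suggested 7–8 mm. Both are past the 4 mm working point.
- **Last picture:** the lid is flat, the green key is back at its starting height, and the other three keys, the jar and the beaker look unchanged. The bottle, vial and mortar were outside that view, but the arm never went near them.

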